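Slide the card-index tray between the book stacks

ROBOT

A 6-joint arm with a two-finger parallel gripper is mounted at the origin on the work surface. World frame = base frame: x ahead of the robot, y to its left, z up, the work surface at z = 0. Lengths are in m, angles in degrees, forces in N, time in s.
With the tool pointing down it reaches from about 0.3 to 0.75 m from the base axis. Payload 8.5 kg.
Tool frame: the origin (TCP) lies at the very end of the fingers, on their centre line; the grasp point (between the pads) lies 19 mm behind it; z points along the fingers, y is the line along which they close (so a half turn about z gives the same grasp; the last joint's range is limited). The gripper opens to 85 mm and grips with 20 to 120 N. Pads are 22 mm wide; open, the fingers measure 114 mm over their backs; the gripper's body (76 mm by 85 mm) begins 54 mm behind the grasp point. The pads swing forward as they close: fully open they stand 13 mm farther back than shut.
Start: joints at [64.67, 21.807, 74.336, -0, 83.858, -12.336], TCP at [0.124, 0.536, 0.21] pointing down, gripper open.
Joint ranges: [-178.18, 178.18], [-50.72, 133.34], [12.68, 142.11], [-81.47, 261.47], [9.98, 163.14], [-165.26, 165.26]. Speed limits (degrees/s): [136.94, 136.94, 180, 180, 180, 180].

INTERFACE

Orientations are given as a 3x3 rotation matrix whose columns are the frame's x, y, z axes.
In Python, from rig import env, imaging gives the robot as it stands. The module is installed in compiled form; this text tells all that it offers.
- The arm moves only by the tool arm_command, never from a script. Its arguments are lists of equal length, an entry for each row: "turn": the turn, a rotation vector about the tool's x, y, z in units of 5 degrees (1.0 is 5 degrees), a list of three; "xyz": the shift along the tool's x, y, z in units of 50 mm (1.0 is 50 mm), a list of three; "claw": the finger opening in mm, from 0 to 85.4. A call has 1 to 12 rows; each row shifts and turns the commanded pose from where the row before left it, along the tool's axes as they then stand; what a row does not reach is not made up. A row lasts 1/10 s, in which the tool goes at most 50 mm and 8.59 degrees, less where a joint would pass 70% of its speed; a pose out of reach is approached as far as the arm can. A call is refused whole if a number of a shift passes 1 or a number of a turn 1, either way. A call with a gripper value outside its range is refused whole. The fingers move at their own pace and stop on an object; "squeeze" is the grip in N (left out, the last holds). Time passes only in rows, so rows that do not move let the fingers close. It gives the time, the measured TCP pose, the force, the opening and the grip force at its end, in the units of the state.
- env.observe(): the state, without advancing time (a new reading comes with each control period).
- imaging.get_image(name): name is "scene" or "side" or "wrist"; returns (picture, depth): 384x512x3 uint8, blue, green, red; 384x512 float32, m along the optical axis (not along the pixel's ray), 0 where there is no reading.
- imaging.camera_info(name): a dict with "camera_matrix" (3x3 intrinsics, pixels), "rvec" (rotation vector, rad) and "tvec" (3), from world to camera coordinates, as OpenCV has them. Camera axes: x right, y down, z forward; pixel columns grow to the right and rows downward; lengths in m; the calibration is good to about 2 mm. A picture is of the moment at which its call begins: read the wrist's pose just before it. camera_info takes no time and is no camera call; for the wrist camera it gives the pose at the moment of the call.
- env.close_job(): hands the job in; it is judged then, once.
The state is a dict: "time_s": time; "q": joint angles; "qvel": joint speeds; "joint_efforts": joint torques, N m; "position": TCP position; "tool_rot": TCP orientation; "ft_force": force on the tool from outside, world axes, zero at the start; "wrist_torque": the same for the moment, N m; "grip_width": finger opening in m; "gripper_force": force on a finger pad.
Only numpy, scipy, OpenCV 4.12 (cv2) and the standard library are available. Lean on these libraries where they do the work, as an engineer would, in place of code of your own. Each camera call takes 0.05 s, during which the arm holds its last target. There are 200 camera calls.

TASK

Push the wooden card-index tray along the shelf top, through the narrow gap between the two strapped stacks of books, until it lies wholly on the yellow sheet behind them, square with the sheet. Only push it - it must never be lifted or tipped - and leave the date stamp, the glue stick and the roll of tape where they are. When the tray is there, take the hand away.

Things in the scene. Friction and masses are not known exactly. Their poses are not given: they have to be found in the camera images.
- tray: Loose wooden card-index tray full of cards, solid: 130 mm long (x), 100 wide (y), 50 high, vertical sides, upright edges rounded 5 mm, 0.45-0.85 kg; too wide to grasp. Origin: centre of its underside. x points away from the end with the brass label frame, towards the gap (turned up to 0.35 rad). Starts 60 mm or more short of the stacks, up to 35 mm off the gap's middle line to either side.
- gate: Two fixed strapped stacks of books, each 110 mm along x, 150 along y, 42 high; the gap between is 108 mm wide. Origin: middle of the gap, on the shelf top (z = 0). x: the way the tray goes through, towards the yellow sheet (world +y within 0.16 rad); y: across the gap. Inner faces at y = +54 and -54 mm, near and far faces at x = -55 and +55 mm.
- sheet (a point): Centre of the yellow sheet, a fixed flat marking on the shelf top that things slide onto freely (1 mm, no step felt), 200 mm along the gate's x, 170 mm along its y. It lies 170 mm from the gate's origin along the gate's x; same axes as the gate. The centred tray has 35 mm to spare on every side.
- stamp: Bystander: date stamp, wooden foot 45 x 30 mm with a turned handle, 61 mm high. Origin: centre of its underside.
- gluestick: Bystander: white upright glue stick, 28 mm in diameter, 75 mm high. Origin: centre of its underside.
- tape: Bystander: brown roll of tape lying flat, 90 mm outside and 70 mm inside diameter, 24 mm high. Origin: centre of its underside.
Things that resemble listed ones, but are neither listed nor needed, are in the scene too. Of the things that look like the tray, the smallest one is meant.

How it is judged:
By the outcome, as a careful person would: the job done as asked, in the order asked, and still so for the second after the job is handed in, with the robot touching nothing.
It also fails if it takes over 67 s, if anything falls off the work surface, if the arm or the gripper's body presses on something with over 40 N, if the wrist force passes 120 N, or if a joint passes its speed limit or range.

## Working session

There is one attempt and no reset: what is moved stays moved. The work goes in short steps, Python scripts to look and compute and a tool call to move; the robot and the scene stay as the last step left them, time stands still between calls to the robot, and variables do not carry over. Pictures are saved under pics/ and viewed, at most 10 in all, crops included, and the job is handed in when it is done.

Besides the shell and the picture viewer there is one more tool, called after ">>>" as a command line: name --argument value ..., lists and objects as JSON in quotes. arm_command: Moves the arm, as the interface text tells. Its arguments: {"type":"object","properties":{"turn":{"type":"array"},"xyz":{"type":"array"},"claw":{"type":"array"},"squeeze":{"type":"number"}},"required":["turn","xyz","claw"]}

```bash
mkdir -p pics; cat > h.py <<'E'
import numpy as np, cv2
from rig import env, imaging
def cloud(name):
    im,d=imaging.get_image(name); c=imaging.camera_info(name)
    K=np.array(c["camera_matrix"]);R=cv2.Rodrigues(np.array(c["rvec"],float))[0];t=np.array(c["tvec"],float).ravel()
    v,u=np.mgrid[:384,:512]
    p=np.stack([(u-K[0,2])/K[0,0]*d,(v-K[1,2])/K[1,1]*d,d],-1)
    w=(p-t)@R; w[d==0]=np.nan
    return im,w
E
python3 - <<'E'
from h import *
s=env.observe(); print(s["time_s"],s["position"],np.round(s["tool_rot"],3),s["ft_force"])
for n in("scene","side"):
    im,w=cloud(n); cv2.imwrite(f"pics/{n}0.png",im); np.save(f"{n}0.npy",w); c=imaging.camera_info(n)
    R=cv2.Rodrigues(np.array(c["rvec"],float))[0]; print(n,-R.T@np.array(c["tvec"]).ravel(),R[2])
E
```

```text
0.0 [0.12353722 0.53561284 0.20981801] [[-0.974  0.225 -0.001]
 [ 0.225  0.974 -0.001]
 [ 0.    -0.001 -1.   ]] [-0.61163259  0.06331703 -0.17244821]
scene [ 1.21828551 -0.32274747  0.97141775] [-0.575332    0.30062573 -0.76066895]
side [0.33845412 0.79580448 0.78889666] [ 0.14037465 -0.69845038 -0.70175638]
```

View pics/scene0.png

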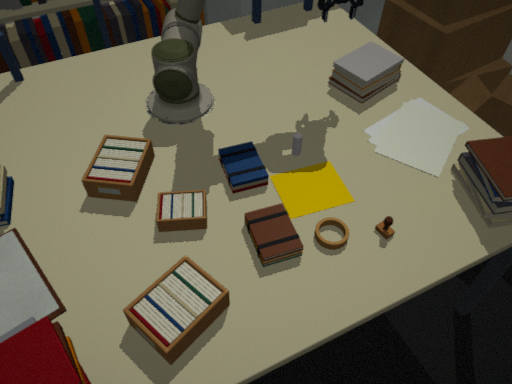

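View pics/side0.png

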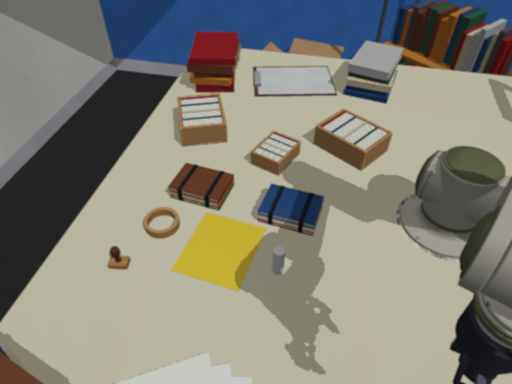

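The three tray-like boxes in the scene view are at (182,210), smallest; (120,167), medium; and (178,307), largest. I choose (182,210). The gate is the blue stack at (243,166) and the brown stack at (273,233), with the sheet at (313,190). The glue stick is at (297,145), the tape at (332,233) and the stamp at (386,228).

```bash
cat > m.py <<'E'
from h import *
def rect(w,m):
    p=w[m]; p=p[~np.isnan(p).any(1)]
    r=cv2.minAreaRect((p[:,:2]*1000).astype(np.float32)); return len(p),np.round(r[0],1),np.round(r[1],1),round(r[2],1),np.round(np.median(p[:,2])*1000,1)
def blob(w,uv,lo,hi,r=60):
    m=((w[...,2]>lo)&(w[...,2]<hi)).astype(np.uint8)
    n,l=cv2.connectedComponents(m,connectivity=4); u,v=uv
    k=l[v-3:v+4,u-3:u+4]; k=k[k>0]
    return l==np.bincount(k).argmax()
E
python3 - <<'E'
from m import *
P={"scene":dict(tray=(182,207),med=(120,160),big=(178,305),blue=(243,162),brown=(272,228)),"side":dict(tray=(276,148),med=(352,135),big=(202,112),blue=(291,203),brown=(202,184))}
for n in P:
    im=cv2.imread(f"pics/{n}0.png"); w=np.load(f"{n}0.npy")
    for k,uv in P[n].items():
        lo,hi=(.034,.06) if k in("blue","brown") else (.042,.12)
        if k=="tray": lo,hi=.044,.06
        try: print(n,k,w[uv[1],uv[0]].round(3),rect(w,blob(w,uv,lo,hi)))
        except Exception as e: print(n,k,w[uv[1],uv[0]],e)
    hsv=cv2.cvtColor(im,cv2.COLOR_BGR2HSV)
    print(n,"sheet",rect(w,(cv2.inRange(hsv,(22,150,120),(35,255,255))>0)&(abs(w[...,2])<.01)))
    S=dict(scene=dict(glue=(297,137),tape=(332,222),stamp=(388,219)),side=dict(glue=(279,250),tape=(161,212),stamp=(115,252)))[n]
    for k,uv in S.items(): 
        try: print(k,rect(w,blob(w,uv,.012,.09)))
        except Exception as e: print(k,w[uv[1],uv[0]],e)
im=cv2.imread("pics/scene0.png")[180:245,140:310]
cv2.imwrite("pics/c.png",cv2.resize(im,None,fx=4,fy=4,interpolation=2))
E
```

```text
scene tray [ 0.489 -0.167  0.047] (1266, array([ 481.2, -167.8]), array([129.7, 104.4]), 68.6, np.float64(47.1))
scene med [ 0.267 -0.271  0.069] (2898, array([ 260.5, -277.2]), array([146.7, 195.4]), 56.5, np.float64(67.6))
scene big [ 0.762 -0.275  0.069] (5660, array([ 749.9, -275.3]), array([146.1, 190.5]), 22.4, np.float64(68.0))
scene blue [0.404 0.055 0.041] (1397, array([399.8,  52.4]), array([111.6, 156.2]), 82.4, np.float64(41.0))
scene brown [0.653 0.02  0.042] (2021, array([654.1,  19.7]), array([111. , 153.1]), 82.4, np.float64(41.1))
scene sheet (2792, array([550.5, 206.2]), array([202.5, 174.5]), 82.6, np.float64(-0.1))
glue (175, array([402.2, 236.5]), array([27.3, 28.3]), 25.8, np.float64(52.9))
tape (421, array([718.2, 164.2]), array([87.8, 90.8]), 27.7, np.float64(22.0))
stamp (216, array([769.8, 302.2]), array([43.9, 32.7]), 10.4, np.float64(17.2))
side tray [ 0.479 -0.159  0.048] (953, array([ 479.5, -165.9]), array([133.7, 102.1]), 67.8, np.float64(48.8))
side med [ 0.261 -0.245  0.069] (2281, array([ 258.1, -274.5]), array([153.3, 190.7]), 56.5, np.float64(69.3))
side big [ 0.741 -0.264  0.07 ] (1798, array([ 747.4, -272. ]), array([145.1, 196. ]), 22.6, np.float64(69.7))
side blue [0.4   0.057 0.045] (1811, array([399.5,  54.3]), array([116. , 149.3]), 83.0, np.float64(43.0))
side brown [0.648 0.036 0.043] (1571, array([654.7,  20.4]), array([116.3, 150.2]), 82.5, np.float64(43.0))
side sheet (4271, array([550.1, 206. ]), array([197.9, 168. ]), 82.4, np.float64(1.8))
glue (294, array([400.7, 241.2]), array([27.4, 27.1]), 40.5, np.float64(59.2))
tape (488, array([715.6, 167.2]), array([87.8, 90. ]), 18.7, np.float64(23.3))
stamp (310, array([769.2, 305.2]), array([46. , 29.8]), 10.0, np.float64(18.4))
```

View pics/c.png

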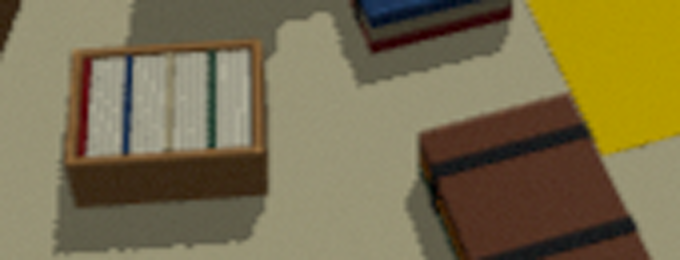

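The crop confirms the choice: the 130 x 100 x 50 box at (182,210). From the measurements:
- **Gate:** origin at (528, 37) mm, axis at 82.5°.
- **Tray:** centre at (480, -167) mm, heading 68.3°. In gate coordinates that is (-208, +20), turned -14°.

My plan is to square the tray with a side push using both open fingers, then push it from behind.

>>> arm_command --turn '[[0,0,-0.55],[0,0,-0.55],[0,0,0],[0,0,0],[0,0,0],[0,0,0],[0,0,0],[0,0,0],[0,0,0],[0,0,0],[0,0,0],[0,0,0]]' --xyz '[[0,0,0],[0,0,0],[-0.69,-0.6,0],[-0.69,-0.6,0],[-0.69,-0.6,0],[-0.69,-0.6,0],[-0.69,-0.6,0],[-0.69,-0.6,0],[-0.69,-0.6,0],[-0.69,-0.6,0],[-0.69,-0.6,0],[-0.69,-0.6,0]]' --claw '[80,80,80,80,80,80,80,80,80,80,80,80]'

```text
time_s: 1.3
position: [0.4274, 0.1918, 0.2103]
tool_rot: [[-0.991, 0.131, -0.0], [0.131, 0.991, 0.0], [0.0, -0.0, -1.0]]
ft_force: [0.4, 0.3, -0.1]
grip_width: 0.0798
gripper_force: 0.0
```

>>> arm_command --turn '[[0,0,0],[0,0,0],[0,0,0],[0,0,0],[0,0,0],[0,0,0],[0,0,0],[0,0,0],[0,0,0],[0,0,0],[0,0,0],[0,0,0]]' --xyz '[[0,-0.6,0],[0,-0.65,0],[0,-0.65,0],[0,-0.65,0],[0,-0.65,0],[0,-0.65,0],[0,-0.65,0],[0,-0.65,0],[0,-0.65,0],[0,-0.65,0],[0,-0.6,0],[0,0,0]]' --claw '[80,80,80,80,80,80,80,80,80,80,80,80]'

```text
time_s: 2.5
position: [0.3803, -0.1587, 0.2101]
tool_rot: [[-0.991, 0.134, -0.0], [0.134, 0.991, -0.0], [0.0, -0.0, -1.0]]
ft_force: [0.1, 0.3, 0.4]
grip_width: 0.0796
gripper_force: 0.0
```

```bash
cat >> m.py <<'E'
G=np.array([.5276,.0371]); A=np.radians(82.5); gx=np.array([np.cos(A),np.sin(A)]); gy=np.array([-gx[1],gx[0]])
def gate(p): d=np.asarray(p)[...,:2]-G; return np.stack([d@gx,d@gy],-1)*1000
def state():
    s=env.observe(); R=s["tool_rot"]; print("t",round(s["time_s"],2),"gate",gate(s["position"]).round(1),"z",round(s["position"][2]*1000,1),"yaw-y-rel",round(np.degrees(np.arctan2(R[1,1],R[0,1]))-82.5,2),"tilt",R[2].round(3),"F",np.round(s["ft_force"],1),"w",s["grip_width"].round(4),"q",np.round(s["q"],0))
    return s
E
python3 -c "
from m import *
state()"
```

```text
Traceback (most recent call last):
  File "m.py", line 13, in state
    s=env.observe(); R=s["tool_rot"]; print("t",round(s["time_s"],2),"gate",gate(s["position"]).round(1),"z",round(s["position"][2]*1000,1),"yaw-y-rel",round(np.degrees(np.arctan2(R[1,1],R[0,1]))-82.5,2),"tilt",R[2].round(3),"F",np.round(s["ft_force"],1),"w",s["grip_width"].round(4),"q",np.round(s["q"],0))
                                                                                                                                                                                                                                                                   ^^^^^^^^^^^^^^^^^^^^^
AttributeError: 'float' object has no attribute 'round'
```

>>> arm_command --turn '[[0,0,0],[0,0,0],[0,0,0],[0,0,0],[0,0,0],[0,0,0],[0,0,0],[0,0,0],[0,0,0]]' --xyz '[[0,0,0.6],[0,0,0.6],[0,0,0.6],[0,0,0.6],[0,0,0.6],[0,0,0.5],[0,0,0.3],[0,0,0.1],[0,0,0]]' --claw '[80,80,80,80,80,80,80,80,80]'

```text
time_s: 3.4
position: [0.3805, -0.1556, 0.0152]
tool_rot: [[-0.992, 0.13, -0.001], [0.13, 0.992, 0.001], [0.001, 0.001, -1.0]]
ft_force: [-0.4, -0.0, 0.6]
grip_width: 0.08
gripper_force: 0.0
```

>>> arm_command --turn '[[0,0,0],[0,0,0],[0,0,0],[0,0,0],[0,0,0],[0,0,0],[0,0,0],[0,0,0],[0,0,0],[0,0,0],[0,0,0],[0,0,0]]' --xyz '[[-0.1,0,0],[-0.1,0,0],[-0.1,0,0],[-0.1,0,0],[-0.08,0,0],[-0.08,0,0],[-0.08,0,0],[-0.08,0,0],[-0.08,0,0],[-0.08,0,0],[0,0,0],[0,0,0]]' --claw '[80,80,80,80,80,80,80,80,80,80,80,80]'

```text
time_s: 4.6
position: [0.4247, -0.1618, 0.0155]
tool_rot: [[-0.991, 0.13, 0.001], [0.13, 0.991, -0.0], [-0.001, -0.0, -1.0]]
ft_force: [-0.3, 0.0, 1.3]
grip_width: 0.0799
gripper_force: 0.3
```

```bash
sed -i 's/s\["grip_width"\].round(4)/round(s["grip_width"],4)/' m.py
cat >> m.py <<'E'
def tray(n,tag):
    im,w=cloud(n); g=gate(w); np.save(f"{n}{tag}.npy",w); cv2.imwrite(f"pics/{n}{tag}.png",im)
    return im,w,g
E
python3 - <<'E'
from m import *
state()
for n in("scene","side"):
    im,w,g=tray(n,"1")
    m=((w[...,2]>.044)&(w[...,2]<.056)&(np.hypot(g[...,0]+208,g[...,1]-10)<100)).astype(np.uint8)
    k,l,st,_=cv2.connectedComponentsWithStats(m,connectivity=4); i=1+st[1:,4].argmax()
    r=cv2.minAreaRect(g[l==i].astype(np.float32)); print(n,st[i],r)
E
```

```text
t 4.6 gate [-210.7   76.1] z 15.5 yaw-y-rel 0.02 tilt [-0.001 -0.    -1.   ] F [-0.3  0.   1.3] w 0.0799 q [ -36.   28.  105.    0.   48. -118.]
scene [ 159  191   52   36 1250] ((-204.0037841796875, 7.254875183105469), (104.54891967773438, 130.3968963623047), 81.8509750366211)
side [247 131  40  35 850] ((-201.22418212890625, 8.452705383300781), (101.50312805175781, 134.63304138183594), 82.05233001708984)
```

View pics/scene1.png

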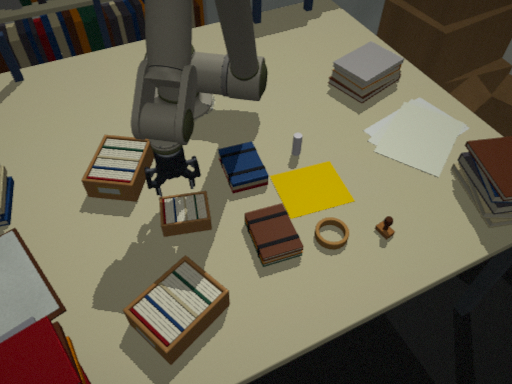

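The scene view shows the hand left of the tray near (170,180), with the tray at (185,213). The tray is now at gate (-203, +8), heading -8°. It slides more than it turns, so I'll push on until it lies flush with the fingers, then push it back to centre from the other side.

>>> arm_command --turn '[[0,0,0],[0,0,0],[0,0,0],[0,0,0],[0,0,0],[0,0,0],[0,0,0],[0,0,0],[0,0,0]]' --xyz '[[-0.06,0,0],[-0.07,0,0],[-0.07,0,0],[-0.07,0,0],[-0.07,0,0],[-0.07,0,0],[-0.07,0,0],[0,0,0],[0,0,0]]' --claw '[80,80,80,80,80,80,80,80,80]'

```text
time_s: 5.6
position: [0.4484, -0.1648, 0.0154]
tool_rot: [[-0.991, 0.13, 0.001], [0.13, 0.991, -0.0], [-0.001, 0.0, -1.0]]
ft_force: [-0.2, 0.6, -0.4]
grip_width: 0.0802
gripper_force: 0.5
```

```bash
cat >> m.py <<'E'
def find(tag,c):
    for n in("scene","side"):
        im,w,g=tray(n,tag)
        m=((w[...,2]>.044)&(w[...,2]<.056)&(np.hypot(g[...,0]-c[0],g[...,1]-c[1])<100)).astype(np.uint8)
        k,l,st,_=cv2.connectedComponentsWithStats(m,connectivity=4); i=1+st[1:,4].argmax()
        print(n,st[i,4],[np.round(x,1) for x in cv2.minAreaRect(g[l==i].astype(np.float32))])
E
python3 - <<'E'
from m import *
state(); find("2",(-203,-5))
E
```

```text
t 5.6 gate [-210.5   52.2] z 15.4 yaw-y-rel 0.01 tilt [-0.001  0.    -1.   ] F [-0.2  0.6 -0.4] w 0.0802 q [ -34.   29.  101.    0.   50. -117.]
scene 1295 [array([-197. ,   -9.1]), array([129.7, 104.5]), np.float64(0.2)]
side 814 [array([-195.4,   -6.9]), array([136.6, 101.7]), np.float64(0.7)]
```

Tray is flush at about (-196, -8, 0.4°). Now to the right side.

>>> arm_command --turn '[[0,0,0],[0,0,0],[0,0,0],[0,0,0],[0,0,0],[0,0,0],[0,0,0],[0,0,0],[0,0,0],[0,0,0],[0,0,0],[0,0,0]]' --xyz '[[0.4,0,0],[0,0,-0.6],[0,0,-0.6],[0,0,-0.6],[-0.6,0,0],[-0.6,0.1,0],[-0.6,0.1,0],[-0.6,0.1,0],[-0.6,0,0],[-0.24,0,0],[0,0,0.5],[0,0,0.5]]' --claw '[80,80,80,80,80,80,80,80,80,80,80,80]'

```text
time_s: 6.9
position: [0.5916, -0.1686, 0.0549]
tool_rot: [[-0.991, 0.13, 0.002], [0.13, 0.992, -0.001], [-0.002, -0.0, -1.0]]
ft_force: [0.1, -0.3, -1.1]
grip_width: 0.0798
gripper_force: 0.0
```

>>> arm_command --turn '[[0,0,0],[0,0,0],[0,0,0],[0,0,0],[0,0,0],[0,0,0],[0,0,0],[0,0,0],[0,0,0],[0,0,0]]' --xyz '[[0,0,0.5],[0,0,0.3],[0,0,0],[0.1,0,0],[0.1,0,0],[0.1,0,0],[0.1,0,0],[0.1,0,0],[0.1,0,0],[0,0,0]]' --claw '[80,80,80,80,80,80,80,80,80,80]'

```text
time_s: 7.9
position: [0.5608, -0.1648, 0.0159]
tool_rot: [[-0.991, 0.131, 0.001], [0.131, 0.991, -0.0], [-0.001, -0.0, -1.0]]
ft_force: [0.9, -0.6, 2.7]
grip_width: 0.0804
gripper_force: 1.3
```

```bash
python3 - <<'E'
from m import *
state(); find("3",(-196,0))
E
```

```text
t 7.9 gate [-195.8  -59.3] z 15.9 yaw-y-rel -0.0 tilt [-0.001 -0.    -1.   ] F [ 0.9 -0.6  2.7] w 0.0804 q [ -28.   37.   84.   -0.   60. -110.]
scene 227 [array([-195.6,  -35.6]), array([79. , 34.1]), np.float64(2.5)]
side 962 [array([-195.7,   -1.8]), array([106.7, 137. ]), np.float64(89.5)]
```

>>> arm_command --turn '[[0,0,0],[0,0,0],[0,0,0],[0,0,0],[0,0,0],[0,0,0],[0,0,0],[0,0,0],[0,0,1],[0,0,1],[0,0,1],[0,0,1]]' --xyz '[[-0.4,0,0],[0,0,-0.6],[0,0,-0.6],[0,0,-0.6],[0.4,-0.55,0],[0.4,-0.55,0],[0.4,-0.55,0],[0.4,-0.47,0],[0,0,0],[0,0,0],[0,0,0],[0,0,0]]' --claw '[80,80,80,80,60,60,60,60,60,60,60,60]'

```text
time_s: 9.2
position: [0.4872, -0.2616, 0.1049]
tool_rot: [[-0.885, 0.465, -0.002], [0.465, 0.885, 0.001], [0.002, 0.0, -1.0]]
ft_force: [0.1, -0.4, -0.1]
grip_width: 0.06
gripper_force: 0.0
```

>>> arm_command --turn '[[0,0,1],[0,0,1],[0,0,1],[0,0,1],[0,0,1],[0,0,1],[0,0,1],[0,0,1],[0,0,1],[0,0,1],[0,0,1],[0,0,1]]' --xyz '[[0,0,0],[0,0,0],[0,0,0],[0,0,0],[0,0,0],[0,0,0],[0,0,0],[0,0,0],[0,0,0],[0,0,0],[0,0,0],[0,0,0]]' --claw '[60,60,60,60,60,60,60,60,60,60,60,60]'

```text
time_s: 10.4
position: [0.4873, -0.2615, 0.1049]
tool_rot: [[-0.04, 0.999, -0.002], [0.999, 0.04, 0.001], [0.001, -0.002, -1.0]]
ft_force: [-0.8, -0.1, -0.2]
grip_width: 0.0601
gripper_force: 0.0
```

>>> arm_command --turn '[[0,0,1],[0,0,1],[0,0,0]]' --xyz '[[0,0,0],[0,0,0],[0,0,0]]' --claw '[60,60,60]'

```text
time_s: 10.7
position: [0.4873, -0.2616, 0.1049]
tool_rot: [[0.131, 0.991, -0.001], [0.991, -0.131, 0.001], [0.001, -0.002, -1.0]]
ft_force: [-0.6, 0.3, -0.6]
grip_width: 0.0599
gripper_force: 0.0
```

```bash
python3 - <<'E'
from m import *
state(); find("4",(-196,0))
E
```

```text
t 10.7 gate [-301.4    0.9] z 104.9 yaw-y-rel -90.03 tilt [ 0.001 -0.002 -1.   ] F [-0.6  0.3 -0.6] w 0.0599 q [-40.  28.  83.  -0.  69. -33.]
scene 1259 [array([-197. ,   -0.8]), array([129.8, 102.2]), np.float64(0.3)]
side 963 [array([-194.6,    1.2]), array([100.7, 135.5]), np.float64(90.0)]
```

>>> arm_command --turn '[[0,0,0],[0,0,0],[0,0,0],[0,0,0],[0,0,0],[0,0,0],[0,0,0]]' --xyz '[[0,0,0.6],[0,0,0.6],[0,0,0.4],[0,0,0.2],[0.2,0,0],[0.2,0,0],[0.1,0,0]]' --claw '[60,60,60,60,60,60,60]'

```text
time_s: 11.5
position: [0.4915, -0.236, 0.0165]
tool_rot: [[0.129, 0.992, 0.001], [0.992, -0.129, -0.001], [-0.001, 0.001, -1.0]]
ft_force: [0.0, 0.4, 0.3]
grip_width: 0.06
gripper_force: 0.0
```

>>> arm_command --turn '[[0,0,0],[0,0,0],[0,0,0],[0,0,0],[0,0,0],[0,0,0],[0,0,0],[0,0,0],[0,0,0],[0,0,0],[0,0,0],[0,0,0]]' --xyz '[[0.1,0,0],[0.12,0,0],[0.13,0,0],[0.14,0,0],[0.14,0,0],[0.14,0,0],[0.14,0,0],[0.14,0,0],[0.14,0,0],[0.12,0,0],[0.08,0,0],[0,0,0]]' --claw '[60,60,60,60,60,60,60,60,60,60,60,60]'

```text
time_s: 12.7
position: [0.4998, -0.1671, 0.0151]
tool_rot: [[0.13, 0.992, -0.001], [0.992, -0.13, 0.001], [0.001, -0.001, -1.0]]
ft_force: [-0.2, 0.8, 0.3]
grip_width: 0.0602
gripper_force: 0.0
```

```bash
python3 - <<'E'
from m import *
state(); find("5",(-125,0))
E
```

```text
t 12.7 gate [-206.1    0.9] z 15.1 yaw-y-rel -89.97 tilt [ 0.001 -0.001 -1.   ] F [-0.2  0.8  0.3] w 0.0602 q [-31.  33.  93.   0.  54. -24.]
scene 1147 [array([-1.324e+02, -1.000e-01]), array([133.2, 104.5]), np.float64(0.3)]
side 1091 [array([-136.4,    1.3]), array([153.7, 101.4]), np.float64(0.4)]
```

View pics/side5.png

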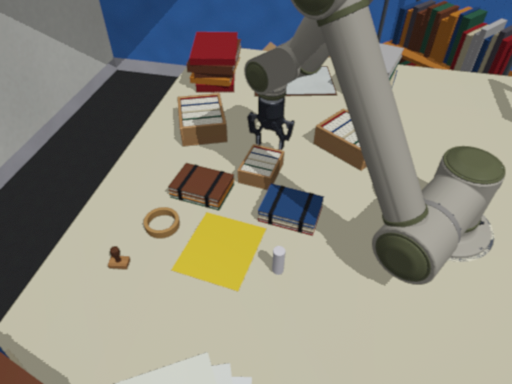

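The side view shows the tray at (262,165), lined up between the brown stack at (202,185) and the blue stack at (291,208). It is at (-130, 0.5, 0.3°), with the gate middle at about +0.5, so I push on in.

>>> arm_command --turn '[[0,0,0],[0,0,0],[0,0,0],[0,0,0],[0,0,0],[0,0,0],[0,0,0],[0,0,0],[0,0,0],[0,0,0],[0,0,0],[0,0,0]]' --xyz '[[0.06,0,0],[0.1,0,0],[0.12,0,0],[0.14,0,0],[0.14,0,0],[0.14,0,0],[0.14,0,0],[0.14,0,0],[0.14,0,0],[0.12,0,0],[0.08,0,0],[0,0,0]]' --claw '[60,60,60,60,60,60,60,60,60,60,60,60]'

```text
time_s: 14.0
position: [0.5087, -0.1021, 0.0155]
tool_rot: [[0.13, 0.992, 0.0], [0.992, -0.13, 0.0], [0.0, -0.0, -1.0]]
ft_force: [-0.1, -0.4, -0.1]
grip_width: 0.0601
gripper_force: 0.0
```

```bash
python3 - <<'E'
from m import *
state(); find("6",(-65,0))
E
```

```text
t 14.0 gate [-140.5    0.6] z 15.5 yaw-y-rel -89.97 tilt [ 0. -0. -1.] F [-0.1 -0.4 -0.1] w 0.0601 q [-24.  32.  95.   0.  53. -17.]
scene 1121 [array([-73.7,   2.4]), array([147.1, 106.4]), np.float64(0.3)]
side 1215 [array([-72.6,  -4.2]), array([111.9, 154. ]), np.float64(89.7)]
```

>>> arm_command --turn '[[0,0,0],[0,0,0],[0,0,0],[0,0,0],[0,0,0],[0,0,0],[0,0,0],[0,0,0],[0,0,0],[0,0,0],[0,0,0],[0,0,0]]' --xyz '[[0.06,0,0],[0.1,0,0],[0.12,0,0],[0.14,0,0],[0.14,0,0],[0.14,0,0],[0.14,0,0],[0.14,0,0],[0.14,0,0],[0.14,0,0],[0.14,0,0],[0.14,0,0]]' --claw '[60,60,60,60,60,60,60,60,60,60,60,60]'

```text
time_s: 15.3
position: [0.5188, -0.0259, 0.0155]
tool_rot: [[0.13, 0.991, 0.0], [0.991, -0.13, -0.0], [-0.0, 0.0, -1.0]]
ft_force: [-0.5, -4.4, 3.4]
grip_width: 0.0601
gripper_force: 2.0
```

>>> arm_command --turn '[[0,0,0],[0,0,0],[0,0,0],[0,0,0],[0,0,0],[0,0,0],[0,0,0],[0,0,0],[0,0,0],[0,0,0],[0,0,0],[0,0,0]]' --xyz '[[0.14,0,0],[0.14,0,0],[0.14,0,0],[0.14,0,0],[0.14,0,0],[0.14,0,0],[0.14,0,0],[0.14,0,0],[0.14,0,0],[0.12,0,0],[0.08,0,0],[0,0,0]]' --claw '[60,60,60,60,60,60,60,60,60,60,60,60]'

```text
time_s: 16.5
position: [0.5281, 0.0468, 0.0152]
tool_rot: [[0.13, 0.992, -0.0], [0.992, -0.13, 0.001], [0.001, -0.0, -1.0]]
ft_force: [0.3, 0.2, 0.4]
grip_width: 0.0599
gripper_force: 0.0
```

```bash
python3 - <<'E'
from m import *
state(); find("7",(90,0))
E
```

```text
t 16.5 gate [9.7 0.8] z 15.2 yaw-y-rel -89.97 tilt [ 0.001 -0.    -1.   ] F [0.3 0.2 0.4] w 0.0599 q [-8. 33. 93.  0. 55. -0.]
scene 928 [array([82.7,  0.3]), array([134.4, 102.8]), np.float64(0.1)]
side 1590 [array([78.5,  1. ]), array([100.5, 149.6]), np.float64(90.0)]
```

View pics/side7.png

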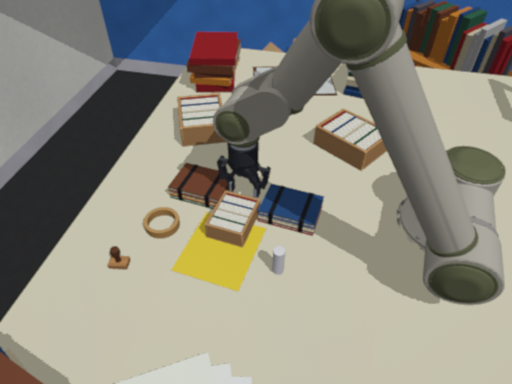

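The side view shows the tray at (234,217), coming out square between the stacks onto the sheet at (221,248), and the bystanders haven't moved. The centre is at about 85, so 85 mm remain.

>>> arm_command --turn '[[0,0,0],[0,0,0],[0,0,0],[0,0,0],[0,0,0],[0,0,0],[0,0,0],[0,0,0],[0,0,0],[0,0,0],[0,0,0],[0,0,0]]' --xyz '[[0.08,0,0],[0.12,0,0],[0.16,0,0],[0.18,0,0],[0.18,0,0],[0.18,0,0],[0.18,0,0],[0.18,0,0],[0.16,0,0],[0.12,0,0],[0.1,0,0],[0.06,0,0]]' --claw '[60,60,60,60,60,60,60,60,60,60,60,60]'

```text
time_s: 17.8
position: [0.5393, 0.1306, 0.0154]
tool_rot: [[0.13, 0.991, 0.0], [0.991, -0.13, -0.0], [-0.0, 0.0, -1.0]]
ft_force: [-0.9, -3.9, -0.4]
grip_width: 0.06
gripper_force: 1.3
```

>>> arm_command --turn '[[0,0,0],[0,0,0],[0,0,0],[0,0,0],[0,0,0],[0,0,0],[0,0,0],[0,0,0],[0,0,0]]' --xyz '[[0,0,0],[-0.1,0,0],[-0.3,0,0],[-0.4,0,0],[0,0,-0.5],[0,0,-0.6],[-0.3,0,-0.6],[-0.5,0,-0.6],[-0.6,0,-0.4]]' --claw '[60,60,60,60,60,60,60,60,60]'

```text
time_s: 18.7
position: [0.525, 0.0197, 0.1525]
tool_rot: [[0.13, 0.992, 0.003], [0.992, -0.13, -0.0], [-0.0, 0.003, -1.0]]
ft_force: [1.0, -0.1, -0.6]
grip_width: 0.0599
gripper_force: 0.0
```

```bash
python3 - <<'E'
from m import *
state(); find("8",(170,0))
S=dict(scene=dict(glue=(297,137),tape=(332,222),stamp=(388,219)),side=dict(glue=(279,250),tape=(161,212),stamp=(115,252)))
for n in S:
    w=np.load(n+"8.npy")
    for k,uv in S[n].items():
        try: print(n,k,rect(w,blob(w,uv,.012,.09)))
        except Exception as e: print(n,k,e)
E
```

```text
t 18.7 gate [-17.6   0.3] z 152.5 yaw-y-rel -89.97 tilt [-0.     0.003 -1.   ] F [ 1.  -0.1 -0.6] w 0.0599 q [-11.  22.  84.   0.  74.  -3.]
scene 1104 [array([168.9,  -0.2]), array([102.9, 130.9]), np.float64(89.7)]
side 1852 [array([171.5,   1. ]), array([131.9, 100.5]), np.float64(0.1)]
scene glue (170, array([402.9, 236.7]), array([27.7, 27.7]), 11.3, np.float64(53.4))
scene tape (422, array([716.9, 165.3]), array([89.3, 90.7]), 36.5, np.float64(21.8))
scene stamp (211, array([770. , 301.1]), array([46.7, 30.7]), 17.1, np.float64(17.0))
side glue (296, array([401.5, 241.7]), array([26.4, 27.3]), 47.8, np.float64(59.5))
side tape (483, array([716.7, 167.9]), array([87.7, 90. ]), 39.4, np.float64(23.3))
side stamp (308, array([769.1, 305.7]), array([46.1, 31.6]), 12.7, np.float64(18.3))
```

View pics/side8.png

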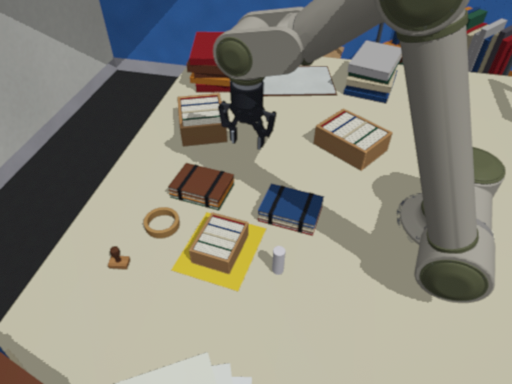

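The final side view shows the tray at (220,242), centred and square on the yellow sheet. The hand is clear above, and the bystanders are where they were to within 2 mm.

```bash
python3 -c "
from rig import env
print(env.close_job())"
```

```text
the job is handed in; nothing more can be done
None
```

The tray lies on the yellow sheet, measured within about 2 mm of centre and 0.3° of square; the hand is clear, the stamp, glue stick and tape read unmoved to within 2 mm, and the job was handed in at about 19 s (no verdict was returned).

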